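Take the spent cartridge out of the bench paste press

ROBOT

A 6-joint arm with a two-finger parallel gripper is mounted at the origin on a cart in front of the work surface, level with it; the furniture and walls round the work are solid. World frame = base frame: x ahead of the robot, y to its left, z up, the work surface at z = 0. Lengths are in mm, angles in rad, forces in N, time in s.
With the tool pointing down it reaches from about 350 to 775 mm from the base axis. Payload 7.3 kg.
Tool frame: the origin (TCP) lies at the very end of the fingers, on their centre line; the grasp point (between the pads) lies 19 mm behind it; z points along the fingers, y is the line along which they close (so a half turn about z gives the same grasp; the last joint's range is limited). The gripper opens to 92 mm and grips with 3 to 60 N. Pads are 19 mm wide; open, the fingers measure 130 mm over their backs; the gripper's body (75 mm by 190 mm) begins 47 mm behind the grasp point.
Start: joints at [-1.364, 0.342, 1.524, -0, 1.275, -0.146], TCP at [181.425, -492.676, 226.741] pointing down, gripper open.
Joint ranges: [-2.53, 2.53], [-0.77, 2.02], [0.04, 2.7], [-1, 4.14], [0.28, 2.66], [-3.11, 3.11]. Speed limits (rad/s): [2.57, 2.57, 3.14, 3.14, 3.14, 3.14].

INTERFACE

Orientations are given as [roll, pitch, yaw] about the fixed x, y, z axes, in that order (R = Rz(yaw) Ry(pitch) Rx(roll)).
In Python, from plant import * gives the robot as it stands.
- The arm moves only by the tool arm_command, never from a script. Its arguments are lists of equal length, an entry for each row: "gripper": the finger opening in mm, from 0 to 91.8; "dp": the shift along the tool's x, y, z in units of 25 mm (1.0 is 25 mm), a list of three; "twist": the turn about the tool's z in units of 5 degrees (1.0 is 5 degrees). A call has exactly 5 rows; each row shifts and turns the commanded pose from where the row before left it, along the tool's axes as they then stand; what a row does not reach is not made up. A row lasts 1/8 s, in which the tool goes at most 62.5 mm and 10.7 degrees, less where a joint would pass 70% of its speed; a pose out of reach is approached as far as the arm can. A call is refused whole if a number of a shift passes 1 or a number of a turn 1, either way. A call with a gripper value outside its range is refused whole. The fingers move at their own pace and stop on an object; the grip force is fixed at half the most. Time passes only in rows, so rows that do not move let the fingers close, or fill a call up. It gives the time, the measured TCP pose, the force, the opening and the grip force at its end, in the units of the state.
- get_obs(): the state, without advancing time (a new reading comes with each control period).
- capture(name): name is "scene" or "top" or "wrist"; returns the picture (384x512x3 uint8, red, green, blue); there is no depth.
- get_calibration(name): a dict with "mtx" (3x3 intrinsics, pixels), "dist_coeffs" ([k1, k2, p1, p2, k3] as OpenCV has them; the pictures are not rectified), "position" and "attitude" of the camera in the world; the wrist camera has in their place "mount" (4x4, takes a point from camera to tool coordinates, whose origin is the TCP and whose axes are the flange's). Camera axes: x right, y down, z forward; pixel columns grow to the right and rows downward; lengths in mm; the calibration is good to about 2 mm. A picture is of the moment at which its call begins: read the wrist's pose just before it. get_calibration takes no time and is no camera call.
- close_job(): hands the job in; it is judged then, once.
The state is a dict: "time": time; "joint_positions": joint angles; "dq": joint speeds; "tau": joint torques, N m; "tool_pos": TCP position; "tcp_rot": TCP orientation; "contact_force": force on the tool from outside, world axes, zero at the start; "moment": the same for the moment, N m; "grip_width": finger opening in mm; "finger_force": force on a finger pad.
Only numpy, scipy, OpenCV 4.12 (cv2) and the standard library are available. Lean on these libraries where they do the work, as an engineer would, in place of code of your own. Each camera call takes 0.05 s, during which the arm holds its last target. There are 200 camera calls.

TASK

The cartridge in the bench press is finished. Throw the red-knobbed pawl right over so that it rests back clear of the teeth, pull the toothed rod all the way out to its stop, and only then lift the cartridge out of the cradle and lay it gently, without dropping it, flat on the floor of the cardboard carton beside the old one. Leave the pawl thrown back and the rod fully out for the next cartridge, and do not disturb the mug, the tub or the paint tube.

Things in the scene. Friction and masses are not known exactly. Their poses are not given: they have to be found in the camera images.
- press: Bench cartridge press, grey iron, fixed; base 120 x 90 x 10 mm. Origin on the table under the front of its head. x runs along it towards the nozzle end, -x towards the pull grip, y across, z up. The head is two upright cheeks, x -60 to 0 mm, 42 mm wide with bolts, top 147 mm above the table; the rod slides between them. An unused feed lever sticks out (under 101 mm high) at its +y side, x -132 to -17.
- seat (a point): Middle of the cradle: the point in the press, 81 mm along its x from the origin and 105 mm above the table, where the cartridge's middle lies. Two 8 mm rails (outer edges 23 mm to each side, tops 87 mm above the table) carry the cartridge between two U-shaped end plates, open at the top, 68 mm wide, tops 113 mm above the table, with 3 mm to spare at each end: it goes straight up and out.
- rod (a joint): How far the toothed rod is drawn out, m: 0 fully in, 0.11 at its outer stop. About 3 N of friction; it stays where it is left. Its front end is a round plunger, 36 mm across, that stands inside the cartridge and catches it until the rod is out by more than 0.10. The teeth (12 mm pitch) let the rod go in, but with the pawl in them it comes out by one tooth at most.
- rod_grip (a point): Middle of the black upright pull grip on the rear end of the rod: a vertical cylinder 19 mm in diameter (23 mm at its end collars), 60 mm high; its middle is 147 mm and its top 177 mm above the table. It travels along the press's -x, one for one, as joint rod grows. Axes as press.
- pawl (a joint): Angle of the ratchet pawl, rad: 0 to 0.25 with its toe in the rod's teeth, 1.45 thrown right over on its stop. It turns freely and is held by its weight alone: let go below about 0.6 it falls back into the teeth, beyond about 1.0 it falls over and stays back. As it grows the knob goes up and over towards the pull grip (the press's -x).
- pawl_knob (a point): Centre of the red ball knob of the pawl, 22 mm in diameter. It swings at 55 mm from pawl_pivot in the press's x-z plane; its elevation from the pivot is 0.96 rad above the press's +x when the joint reads 0, plus the joint's angle (2.41 rad when thrown). Under 1 N at the knob moves it.
- pawl_pivot (a point): Axis of the pawl in the press's head: 34 mm behind the press's origin (its -x), 129 mm above the table. Axes as press.
- cartridge_mid (a point): Middle of the cartridge (half-way along, on its axis): a round plastic tube, white with a blue label, 50 mm in diameter, 120 mm long, with a nipple 19 mm across and 16 mm long at its front (+x) end, open at the rear, about 70 g. x along its axis. It starts in the press's cradle, 105 mm above the table; it can be gripped from above across its diameter.
- cartridge: The same cartridge; its origin is the same middle point.
- carton_space (a point): Middle of the free part of the floor of an open cardboard carton (outside 212 x 180 x 60 mm, walls 4 mm, fixed, standing on a board on two laths), 20 mm above the table. x along the carton's long side, y across it, away from the old cartridge (brown-red label) lying along the other side. The free floor runs +-102 mm in x, -58 to +61 mm in y. The laid cartridge has its middle 25 mm above this point.
- mug: White mug with dark dots, 82 x 117 x 91 mm, a bystander; origin at the centre of its underside.
- deli_tub: Low white tub, 93 mm across, 55 mm high, a bystander; origin at the centre of its underside.
- tube_dark: Crumpled dark paint tube lying flat at the front edge, 50 x 102 x 34 mm, a bystander; origin at the centre of its underside.

How it is judged (in metres and radians):
On the way, in this order (a step that is already met when the one before it is completed fails the run):
1. the pawl is thrown over and rests back clear of the teeth, the rod still in the cartridge (value of joint pawl above 1.2 rad and value of joint rod below 0.08 m), for 0.2 s.
2. the rod is fully withdrawn, the cartridge still in its cradle (value of joint rod above 0.104 m and value of joint pawl above 1.2 rad and distance between cartridge_mid and seat below 0.015 m), for 0.2 s.
At the end, for the whole second after the job is handed in: The pawl rests thrown back (above 1.2 rad), the rod is out to within 6 mm of its stop, and the cartridge lies at rest and level (within 7 degrees) on the floor of the carton, not on the old one (value of joint pawl above 1.2 rad and value of joint rod above 0.104 m and x of cartridge_mid in the frame of carton_space between -0.1 and 0.1 m and y of cartridge_mid in the frame of carton_space between -0.1 and 0.06 m and z of cartridge_mid in the frame of carton_space between 0.015 and 0.035 m and angle between cartridge_mid's own x axis and vertical between 1.45 and 1.69 rad and linear speed of cartridge below 0.02 m/s); the robot touches nothing.
It fails at once if a bystander (mug, tub or paint tube) is pushed more than 30 mm from its place (distance of any of mug, deli_tub, tube_dark from where it was at the start of the episode above 0.03 m).
It fails at once if the cartridge is dropped or slammed into the carton (linear speed of cartridge above 0.9 m/s and z of cartridge_mid in the frame of carton_space below 0.09 m and x of cartridge_mid in the frame of carton_space between -0.12 and 0.12 m and y of cartridge_mid in the frame of carton_space between -0.12 and 0.07 m).
It also fails if it takes over 64 s, if anything falls off the work surface, if the arm or the gripper's body presses on something with over 40 N, if the wrist force passes 120 N, or if a joint passes its speed limit or range.

## Working session

There is one attempt and no reset: what is moved stays moved. The work goes in short steps, Python scripts to look and compute and a tool call to move; the robot and the scene stay as the last step left them, time stands still between calls to the robot, and variables do not carry over. Pictures are saved under pics/ and viewed, at most 10 in all, crops included, and the job is handed in when it is done.

Besides the shell and the picture viewer there is one more tool, called after ">>>" by a JSON object that holds its "name" and its "arguments", one argument or row to a line. arm_command: Moves the arm, as the interface text tells. Its arguments: {"type":"object","properties":{"gripper":{"type":"array"},"dp":{"type":"array"},"twist":{"type":"array"}},"required":["gripper","dp","twist"]}

```bash
mkdir -p pics; ls
python3 - <<'E'
from plant import *
import cv2
for n in ["scene","top"]:
    im=capture(n); cv2.imwrite(f"pics/{n}0.png",im[:,:,::-1]); c=get_calibration(n); print(n,c)
print(get_calibration("wrist")); o=get_obs(); print(o)
E
```

```text
pics
scene {'mtx': array([[416.82380289,   0.        , 262.59036502],
       [  0.        , 416.82380289, 191.97818666],
       [  0.        ,   0.        ,   1.        ]]), 'dist_coeffs': array([0.01297903, 0.        , 0.        , 0.        , 0.        ]), 'position': array([-46.20317191, 734.59219336, 965.87645631]), 'attitude': array([-2.33150542,  0.01177882, -2.41137124])}
top {'mtx': array([[375.92434481,   0.        , 252.82930751],
       [  0.        , 375.92434481, 188.33092215],
       [  0.        ,   0.        ,   1.        ]]), 'dist_coeffs': array([0.02388486, 0.        , 0.        , 0.        , 0.        ]), 'position': array([ 349.96060454,   82.02596343, 1283.16914762]), 'attitude': array([-2.96928517,  0.01690879, -1.57676488])}
{'mtx': array([[285.66072524,   0.        , 257.34666153],
       [  0.        , 285.66072524, 188.13967522],
       [  0.        ,   0.        ,   1.        ]]), 'dist_coeffs': array([-0.06776176,  0.        ,  0.        ,  0.        ,  0.        ]), 'mount': array([[ 1.97550829e-04, -9.68244044e-01, -2.50006864e-01,
         6.83871837e+0
[... 250 characters left out ...]
00e+00]])}
{'time': 0.1, 'joint_positions': array([-1.36400772e+00,  3.42657222e-01,  1.52491312e+00, -4.53241220e-06,
        1.27540638e+00, -1.45972799e-01]), 'dq': array([-0.00060833, -0.00010205, -0.000829  , -0.00113676,  0.00031493,
       -0.00101487]), 'tau': array([ 1.79956045e-03, -4.32003522e+01, -2.44694138e+01,  7.19071249e-02,
        5.26411249e-02, -5.85136513e-05]), 'tool_pos': array([ 181.3404205 , -492.30171394,  226.11521819]), 'tcp_rot': array([-3.14022268e+00, -1.97030940e-04,  3.52762597e-01]), 'contact_force': array([-0.35516225,  0.56876164, -1.29964781]), 'moment': array([ 0.0059425 , -0.04283982,  0.03846459]), 'finger_force': 0.0, 'grip_width': 91.81947167073706}
```

View pics/scene0.png

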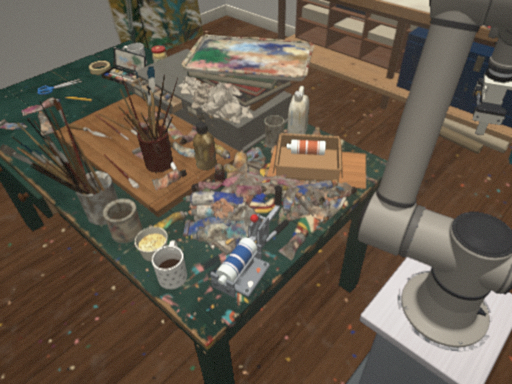

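View pics/top0.png

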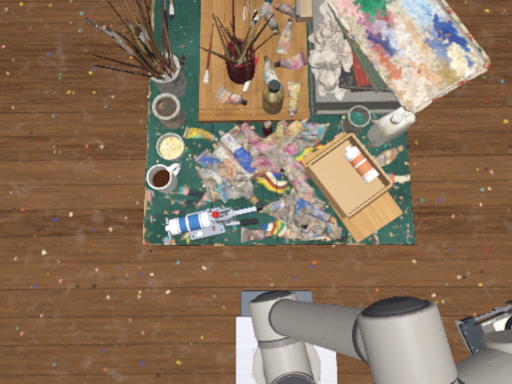

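The scene view shows the press with cartridge near (238,260), and the red knob near (256,218). In the top view the cartridge is at (190,222), the knob at (215,214), the grip around (259,208), the carton around (347,183), with the old cartridge at (361,163). I'll enlarge both around the press.

```bash
cat > h.py <<'E'
from plant import *
import numpy as np, cv2
from scipy.spatial.transform import Rotation as R
def cam(n,obs=None):
    c=get_calibration(n)
    if n=="wrist":
        T=np.eye(4); T[:3,:3]=R.from_euler('xyz',obs['tcp_rot']).as_matrix(); T[:3,3]=obs['tool_pos']
        M=T@np.array(c['mount'])
    else:
        M=np.eye(4); M[:3,:3]=R.from_euler('xyz',c['attitude']).as_matrix(); M[:3,3]=c['position']
    return np.array(c['mtx']),np.array(c['dist_coeffs']),M
def ray(n,uv,obs=None):
    K,d,M=cam(n,obs); p=cv2.undistortPoints(np.array([[uv]],float),K,d)[0,0]
    v=M[:3,:3]@np.array([p[0],p[1],1]); return M[:3,3],v/np.linalg.norm(v)
def plane(n,uv,z,obs=None):
    o,v=ray(n,uv,obs); return o+v*(z-o[2])/v[2]
def proj(n,P,obs=None):
    K,d,M=cam(n,obs); Mi=np.linalg.inv(M)
    return cv2.projectPoints(np.array([P],float),cv2.Rodrigues(Mi[:3,:3])[0],Mi[:3,3],K,d)[0][0,0]
def two(r1,r2):
    (a,u),(b,v)=r1,r2
    s=np.linalg.lstsq(np.c_[u,-v],b-a,rcond=None)[0]; p=a+u*s[0];q=b+v*s[1]
    return (p+q)/2,np.linalg.norm(p-q)
def blob(im,mask):
    n,l,s,c=cv2.connectedComponentsWithStats(mask.astype(np.uint8)); i=1+np.argmax(s[1:,4]); return c[i],s[i]
E
python3 - <<'E'
from h import *
t=cv2.imread('pics/top0.png'); s=cv2.imread('pics/scene0.png')
a=cv2.resize(t[130:250,140:280],None,fx=4,fy=4,interpolation=cv2.INTER_CUBIC)
cv2.imwrite('pics/ct.png',a)
b=cv2.resize(s[195:305,190:320],None,fx=5,fy=5,interpolation=cv2.INTER_CUBIC)
cv2.imwrite('pics/cs.png',b)
rr={}
for n,im,(x0,y0,x1,y1) in [("top",t,(200,200,235,230)),("scene",s,(240,205,270,230))]:
    h=cv2.cvtColor(im,cv2.COLOR_BGR2HSV); m=((h[...,0]<8)|(h[...,0]>172))&(h[...,1]>150)&(h[...,2]>90)
    k=np.zeros_like(m);k[y0:y1,x0:x1]=1
    c,st=blob(im,m&k); print(n,c,st); rr[n]=ray(n,c); 
print(two(rr['top'],rr['scene']))
E
```

```text
top [214.82758621 214.24137931] [212 212   6   6  29]
scene [253.86486486 217.7027027 ] [251 215   7   7  37]
(array([465.14795545, 211.75764781, 179.64979594]), np.float64(1.0783059528825805))
```

View pics/ct.png

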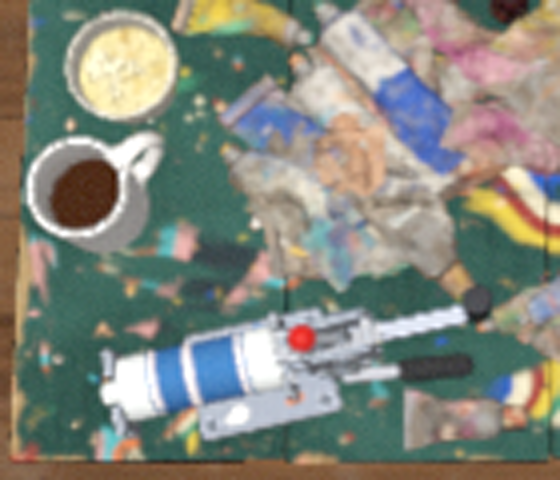

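View pics/cs.png

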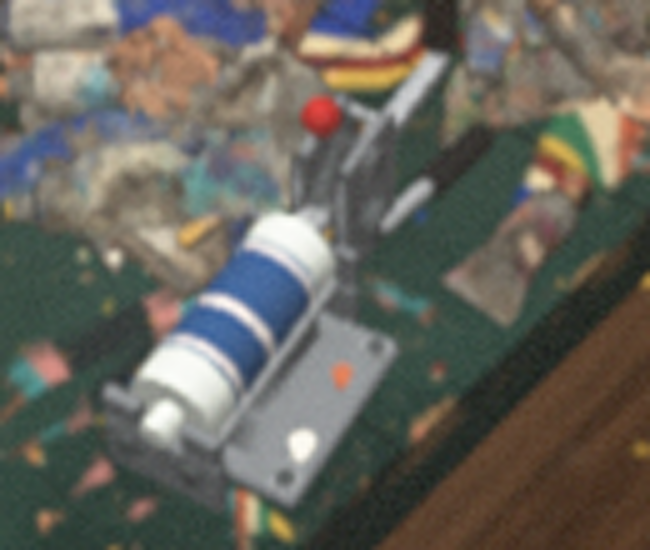

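Run:
```python
from h import *
t=cv2.imread('pics/top0.png')
cv2.imwrite('pics/cc.png',cv2.resize(t[120:245,295:415],None,fx=4.5,fy=4.5,interpolation=cv2.INTER_CUBIC))
K=np.array([465.1,211.8,179.6])
G=plane('top',(140+477/4,130+303/4),175); N=plane('top',(140+108/4,130+395/4),105)
print('grip',G,'nip',N)
h=cv2.cvtColor(t,cv2.COLOR_BGR2HSV); m=(abs(h[...,0].astype(int)-108)<14)&(h[...,1]>110)&(h[...,2]>60)
k=np.zeros_like(m);k[205:245,165:210]=1
c,st=blob(t,m&k); C=plane('top',c,118); print('label',c,st,C)
for P,Q in [(N,G),(K,G),(C,G),(C,K)]:
    d=(P-Q)[:2]; print(np.degrees(np.arctan2(d[1],d[0])),np.linalg.norm(d))
print('mug',plane('top',(158,178),90),'tub',plane('top',(170,147),50),'tube',plane('top',(140+455/4,130+418/4),15))
print('lever end',plane('top',(140+470/4,130+365/4),95))
```

```text
grip [490.31588766  80.87095892 175.        ] nip [429.10633865 370.21453521 105.        ]
label [193.64084507 221.9084507 ] [188 214  13  16 142] [448.72223423 284.90415622 118.        ]
101.94460441031939 295.7470439922724
100.90123566341629 133.33512211369134
101.52227983789255 208.2296271065817
102.62765396059264 74.91627905589611
mug [594.54742045 408.67875714  90.        ] tub [710.00655603 382.66255123  50.        ] tube [413.72527871 100.00465143  15.        ]
lever end [451.19602371  86.75640525  95.        ]
```

View pics/cc.png

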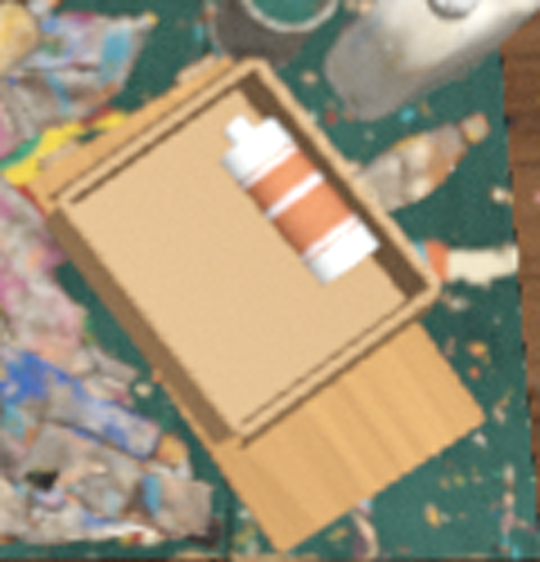

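The carton's rim corners in the crop are at (258,60), (438,285), (235,440) and (52,205). The old cartridge lies along the upper-right long side.

```bash
cat >> h.py <<'E'
def plan(wps,pos=None,yaw=None,q=0.1,smax=1.0):
    """wps: (x,y,z,yaw_deg); prints rows for straight-down tool, carrying rounding residue"""
    o=get_obs(); p=np.array(o['tool_pos'] if pos is None else pos,float)
    y=np.degrees(o['tcp_rot'][2]) if yaw is None else yaw
    rows=[]
    for w in wps:
        w=np.array(w,float)
        for _ in range(80):
            dy=(w[3]-y+180)%360-180; d=w[:3]-p; 
            c,s=np.cos(np.radians(y)),np.sin(np.radians(y))
            t=np.array([c*d[0]+s*d[1], s*d[0]-c*d[1], -d[2]])/25
            n=max(np.abs(t).max()/smax,abs(dy)/5)
            if n<q*0.6: break
            k=max(1,n); st=np.round(t/k/q)*q; st=np.clip(st,-smax,smax); tw=float(np.clip(np.round(-dy/5/k,1),-1,1))
            if not st.any() and tw==0: break
            m=st*25; p=p+np.array([c*m[0]+s*m[1], s*m[0]-c*m[1], -m[2]]); y-=tw*5
            rows.append((st.round(2).tolist(),tw))
        print('wp end',p.round(1),round(y,1),len(rows))
    for i in range(0,len(rows),5):
        print('dp',[r[0] for r in rows[i:i+5]],'tw',[r[1] for r in rows[i:i+5]])
U=np.array([np.cos(np.radians(101.7)),np.sin(np.radians(101.7))]); V=np.array([-U[1],U[0]])
O=np.array([462.7,223.5])
def press(x,y,z): return [*(O+x*U+y*V),z]
E
python3 - <<'E'
from h import *
c=[(258,60),(438,285),(235,440),(52,205)]
P=[plane('top',(295+a/4.5,120+b/4.5),76) for a,b in c]
for p in P: print(p.round(1))
T,Rr,B,L=P
ux=((Rr-T)+(B-L))[:2]; print('long',np.linalg.norm(Rr-T),np.linalg.norm(B-L),'short',np.linalg.norm(T-L),np.linalg.norm(Rr-B))
# x,y axes: y away from old: from T->L
ux/=np.linalg.norm(ux); cen=(T+Rr+B+L)[:2]/4; uy=np.array([-ux[1],ux[0]])
if uy@(L-T)[:2]<0: uy=-uy
print('long dir deg',np.degrees(np.arctan2(ux[1],ux[0])),'space',cen+uy*25,'cen',cen)
plan([(430,-150,226,60),press(40,0,226)+[101.7]])
E
```

```text
[ 742.7 -230.5   76. ]
[ 572.6 -350.4   76. ]
[ 461.9 -200.1   76. ]
[634.6 -75.8  76. ]
long 208.12332464177135 212.72300754622205 short 188.81511532413452 186.67340108490052
long dir deg -144.5274206815919 space [ 588.44034931 -193.8385885 ] cen [ 602.94818103 -214.19842197]
wp end [ 429.3 -149.3  226.1] 60.2 16
wp end [455.7 262.2 226.1] 101.7 32
dp [[1.0, -0.7, 0.0], [1.0, -0.6, 0.0], [1.0, -0.5, 0.0], [1.0, -0.5, 0.0], [1.0, -0.4, 0.0]] tw [-0.6, -0.5, -0.5, -0.5, -0.5]
dp [[1.0, -0.4, 0.0], [1.0, -0.3, 0.0], [1.0, -0.3, 0.0], [1.0, -0.2, 0.0], [1.0, -0.2, 0.0]] tw [-0.5, -0.5, -0.5, -0.5, -0.5]
dp [[1.0, -0.2, 0.0], [1.0, -0.1, 0.0], [1.0, -0.1, 0.0], [1.0, 0.0, 0.0], [1.0, 0.1, 0.0]] tw [-0.5, -0.5, -0.5, -0.5, -0.4]
dp [[1.0, 0.0, 0.0], [1.0, -0.5, 0.0], [1.0, -0.4, 0.0], [1.0, -0.4, 0.0], [1.0, -0.3, 0.0]] tw [-0.5, -0.6, -0.5, -0.5, -0.5]
dp [[1.0, -0.3, 0.0], [1.0, -0.2, 0.0], [1.0, -0.2, 0.0], [1.0, -0.2, 0.0], [1.0, -0.1, 0.0]] tw [-0.5, -0.5, -0.5, -0.5, -0.5]
dp [[1.0, -0.1, 0.0], [1.0, -0.0, 0.0], [1.0, 0.0, 0.0], [1.0, 0.1, 0.0], [1.0, 0.1, 0.0]] tw [-0.5, -0.5, -0.5, -0.5, -0.6]
dp [[1.0, 0.2, 0.0], [1.0, 0.3, 0.0]] tw [-0.5, -0.6]
```

>>> {"name": "arm_command", "arguments": {
  "gripper": [91, 91, 91, 91, 91],
  "dp": [
    [1.0, -0.7, 0.0],
    [1.0, -0.6, 0.0],
    [1.0, -0.5, 0.0],
    [1.0, -0.5, 0.0],
    [1.0, -0.4, 0.0]
  ],
  "twist": [-0.6, -0.5, -0.5, -0.5, -0.5]
}}

```text
time: 0.72
tool_pos: [265.9, -376.6, 226.4]
tcp_rot: [-3.141, -0.0, 0.581]
contact_force: [-0.2, -0.0, -0.7]
grip_width: 90.9
finger_force: 0.0
```

>>> {"name": "arm_command", "arguments": {
  "gripper": [91, 91, 91, 91, 91],
  "dp": [
    [1.0, -0.4, 0.0],
    [1.0, -0.3, 0.0],
    [1.0, -0.3, 0.0],
    [1.0, -0.2, 0.0],
    [1.0, -0.2, 0.0]
  ],
  "twist": [-0.5, -0.5, -0.5, -0.5, -0.5]
}}

```text
time: 1.35
tool_pos: [342.7, -271.8, 226.5]
tcp_rot: [-3.141, -0.0, 0.799]
contact_force: [-0.1, -0.5, -0.2]
grip_width: 90.9
finger_force: 0.0
```

>>> {"name": "arm_command", "arguments": {
  "gripper": [91, 91, 91, 91, 91],
  "dp": [
    [1.0, -0.2, 0.0],
    [1.0, -0.1, 0.0],
    [1.0, -0.1, 0.0],
    [1.0, 0.0, 0.0],
    [1.0, 0.1, 0.0]
  ],
  "twist": [-0.5, -0.5, -0.5, -0.5, -0.4]
}}

```text
time: 1.98
tool_pos: [416.2, -170.0, 226.5]
tcp_rot: [-3.141, 0.0, 1.009]
contact_force: [0.5, -0.7, 0.4]
grip_width: 91.0
finger_force: 0.0
```

>>> {"name": "arm_command", "arguments": {
  "gripper": [0, 0, 0, 0, 0],
  "dp": [
    [1.0, 0.0, 0.0],
    [1.0, -0.5, 0.0],
    [1.0, -0.4, 0.0],
    [1.0, -0.4, 0.0],
    [1.0, -0.3, 0.0]
  ],
  "twist": [-0.5, -0.6, -0.5, -0.5, -0.5]
}}

```text
time: 2.6
tool_pos: [436.5, -41.1, 226.4]
tcp_rot: [-3.141, 0.0, 1.236]
contact_force: [-0.1, 0.4, -0.3]
grip_width: 45.7
finger_force: 0.0
```

>>> {"name": "arm_command", "arguments": {
  "gripper": [0, 0, 0, 0, 0],
  "dp": [
    [1.0, -0.3, 0.0],
    [1.0, -0.2, 0.0],
    [1.0, -0.2, 0.0],
    [1.0, -0.2, 0.0],
    [1.0, -0.1, 0.0]
  ],
  "twist": [-0.5, -0.5, -0.5, -0.5, -0.5]
}}

```text
time: 3.22
tool_pos: [443.2, 86.3, 226.4]
tcp_rot: [-3.141, 0.0, 1.454]
contact_force: [0.7, -0.4, -0.6]
grip_width: 0.8
finger_force: 0.0
```

>>> {"name": "arm_command", "arguments": {
  "gripper": [0, 0, 0, 0, 0],
  "dp": [
    [1.0, -0.1, 0.0],
    [1.0, 0.0, 0.0],
    [1.0, 0.0, 0.0],
    [1.0, 0.1, 0.0],
    [1.0, 0.1, 0.0]
  ],
  "twist": [-0.5, -0.5, -0.5, -0.5, -0.6]
}}

```text
time: 3.85
tool_pos: [449.7, 211.4, 226.3]
tcp_rot: [-3.141, 0.0, 1.681]
contact_force: [-0.6, 0.2, -0.0]
grip_width: 0.2
finger_force: 0.0
```

>>> {"name": "arm_command", "arguments": {
  "gripper": [0, 0, 0, 0, 0],
  "dp": [
    [1.0, 0.2, 0.0],
    [1.0, 0.3, 0.0],
    [0, 0, 0],
    [0, 0, 0],
    [0, 0, 0]
  ],
  "twist": [-0.5, -0.6, 0, 0, 0]
}}

```text
time: 4.47
tool_pos: [455.7, 261.0, 226.7]
tcp_rot: [-3.141, 0.0, 1.774]
contact_force: [-0.1, -1.1, -0.9]
grip_width: 1.0
finger_force: 0.0
```

Run:
```python
from h import *
o=get_obs(); im=capture('wrist')[:,:,::-1]; cv2.imwrite('pics/w1.png',im); print(o['tool_pos'],o['tcp_rot'])
h=cv2.cvtColor(im,cv2.COLOR_BGR2HSV); m=((h[...,0]<8)|(h[...,0]>172))&(h[...,1]>150)&(h[...,2]>90)
c,st=blob(im,m); print(c,st,plane('wrist',c,179.6,o))
print(proj('wrist',press(-145,0,177),o),proj('wrist',press(81,0,130),o))
```

```text
[455.71901011 261.01967104 226.65215487] [-3.14126173e+00  3.77899412e-04  1.77392875e+00]
[257.5 272.5] [257 266   2  14  28] [468.76092194 205.75211419 179.6       ]
[255.15071433 386.48501134] [254.73684362 142.19349305]
```

View pics/w1.png

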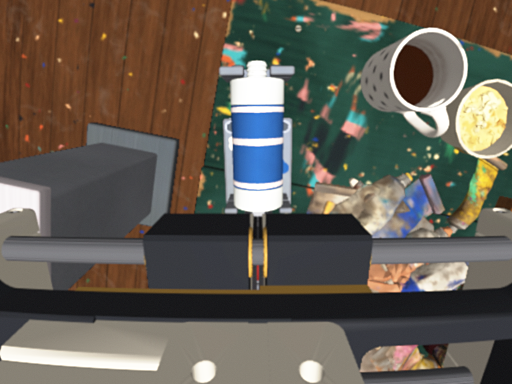

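The wrist view shows the cartridge straight along the tool's x at column 257, rows 65–208, with the knob hidden behind the closed fingers. The alignment is good, so I'll lower and push the knob over.

>>> {"name": "arm_command", "arguments": {
  "gripper": [0, 0, 0, 0, 0],
  "dp": [
    [0, 0, 0.8],
    [0, 0, 0.8],
    [0, 0, 0.7],
    [0, 0, 0],
    [-0.4, 0, 0]
  ],
  "twist": [0, 0, 0, 0, 0]
}}

```text
time: 5.15
tool_pos: [458.2, 251.9, 169.9]
tcp_rot: [3.14, -0.0, 1.776]
contact_force: [0.4, -0.3, 0.0]
grip_width: 0.3
finger_force: 0.0
```

>>> {"name": "arm_command", "arguments": {
  "gripper": [0, 0, 0, 0, 0],
  "dp": [
    [-0.4, 0, 0],
    [-0.4, 0, 0],
    [-0.3, 0, 0],
    [-0.3, 0, 0],
    [-0.3, 0, 0]
  ],
  "twist": [0, 0, 0, 0, 0]
}}

```text
time: 5.78
tool_pos: [466.5, 209.9, 169.2]
tcp_rot: [-3.142, 0.0, 1.775]
contact_force: [-0.5, 0.6, 0.2]
grip_width: 0.4
finger_force: 0.1
```

>>> {"name": "arm_command", "arguments": {
  "gripper": [0, 0, 0, 0, 0],
  "dp": [
    [-0.3, 0, 0],
    [-0.3, 0, 0],
    [-0.3, 0, 0],
    [-0.3, 0, 0],
    [-0.3, 0, 0]
  ],
  "twist": [0, 0, 0, 0, 0]
}}

```text
time: 6.4
tool_pos: [474.2, 173.2, 169.2]
tcp_rot: [-3.142, 0.0, 1.775]
contact_force: [0.4, -0.2, 0.5]
grip_width: 0.4
finger_force: 0.0
```

>>> {"name": "arm_command", "arguments": {
  "gripper": [0, 0, 0, 0, 0],
  "dp": [
    [-0.2, 0, 0],
    [0, 0, 0],
    [0, 0, 0],
    [0, 0, -0.8],
    [0, 0, -1]
  ],
  "twist": [0, 0, 0, 0, 0]
}}

```text
time: 7.02
tool_pos: [474.6, 169.0, 214.3]
tcp_rot: [-3.14, 0.0, 1.776]
contact_force: [0.1, 0.4, -0.1]
grip_width: 0.3
finger_force: 0.0
```

>>> {"name": "arm_command", "arguments": {
  "gripper": [0, 0, 0, 0, 0],
  "dp": [
    [0, 0, -1],
    [1, 0, -1],
    [1, 0, 0],
    [1, 0, 0],
    [1, 0, 0]
  ],
  "twist": [0, 0, 0, 0, 0]
}}

```text
time: 7.65
tool_pos: [454.4, 267.8, 264.3]
tcp_rot: [3.141, 0.0, 1.776]
contact_force: [0.2, 0.8, -0.5]
grip_width: 0.2
finger_force: 0.0
```

Run:
```python
from h import *
rr={}
o=get_obs()
for n in ['scene','top']:
    im=capture(n)[:,:,::-1].copy(); cv2.imwrite(f'pics/{n}2.png',im)
    h=cv2.cvtColor(im,cv2.COLOR_BGR2HSV); m=((h[...,0]<8)|(h[...,0]>172))&(h[...,1]>130)&(h[...,2]>80)
    k=np.zeros_like(m); u,v=proj(n,press(-60,0,170)).astype(int); k[v-15:v+15,u-20:u+20]=1
    try: c,st=blob(im,m&k); rr[n]=ray(n,c); print(n,c,st,proj(n,press(-75,0,166)),plane(n,c,166))
    except Exception as e: print(n,e)
if len(rr)==2: print(two(rr['scene'],rr['top']),press(-75,0,166))
im=cv2.imread('pics/scene2.png'); cv2.imwrite('pics/cs2.png',cv2.resize(im[140:300,190:350],None,fx=3.5,fy=3.5))
```

```text
scene [272.25 205.  ] [271 204   3   3   4] [265.88305879 206.14951831] [467.87257973 135.51752047 166.        ]
top [236.85714286 209.22857143] [234 206   7   7  35] [236.13166445 210.43992279] [481.53010471 147.89402302 166.        ]
(array([473.39064958, 142.70089939, 170.2551501 ]), np.float64(18.0416778418668)) [np.float64(477.90904715173843), np.float64(150.05828920336756), 166]
```

View pics/cs2.png

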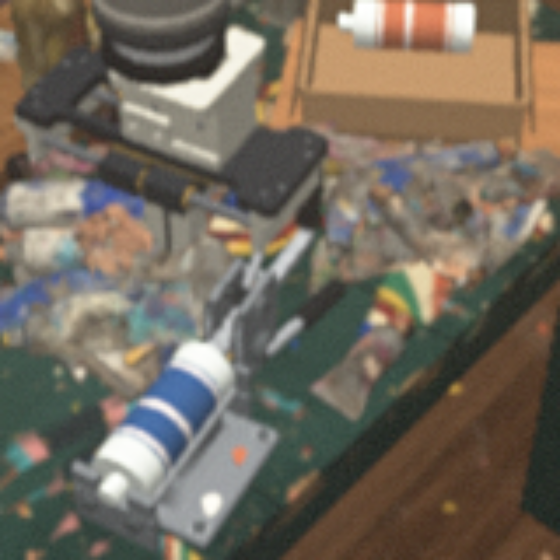

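The pawl is thrown: the knob sits at (237,209) in the top view, which matches the thrown position. Next I move past the grip and look at it with the wrist camera.

>>> {"name": "arm_command", "arguments": {
  "gripper": [60, 60, 60, 60, 60],
  "dp": [
    [-1, 0, 0],
    [-1, 0, 0],
    [-1, 0, 0],
    [-1, 0, 0],
    [-1, 0, 0]
  ],
  "twist": [0, 0, 0, 0, 0]
}}

```text
time: 8.38
tool_pos: [480.2, 142.9, 264.2]
tcp_rot: [-3.142, 0.0, 1.775]
contact_force: [-0.5, -0.1, 0.0]
grip_width: 45.8
finger_force: 0.0
```

>>> {"name": "arm_command", "arguments": {
  "gripper": [60, 60, 60, 60, 60],
  "dp": [
    [-1, 0, 0],
    [-1, 0, 0],
    [-1, 0, 0],
    [-1, 0, 0],
    [0, 0, 0]
  ],
  "twist": [0, 0, 0, 0, 0]
}}

```text
time: 9.0
tool_pos: [500.5, 44.7, 264.1]
tcp_rot: [-3.141, 0.0, 1.773]
contact_force: [-0.4, 0.4, 0.5]
grip_width: 60.2
finger_force: 0.0
```

Run:
```python
from h import *
o=get_obs(); im=capture('wrist')[:,:,::-1].copy(); print(o['tool_pos'],o['tcp_rot'])
h=cv2.cvtColor(im,cv2.COLOR_BGR2HSV); m=((h[...,0]<8)|(h[...,0]>172))&(h[...,1]>130)&(h[...,2]>80)
k=np.zeros_like(m); u,v=proj('wrist',press(-75,0,166),o).astype(int);k[max(v-40,0):v+40,u-40:u+40]=1
c,st=blob(im,m&k); print('knob',c,st,plane('wrist',c,166,o))
g=proj('wrist',press(-145,0,177),o); print('grip pred',g)
cv2.imwrite('pics/w3.png',im)
```

```text
[500.53477952  44.72939804 264.08731394] [-3.14129365e+00  4.48528051e-04  1.77264303e+00]
knob [258.76966292  69.43258427] [246  57  26  26 534] [482.30370801 147.22028359 166.        ]
grip pred [254.57062339 149.25156789]
```

View pics/w3.png

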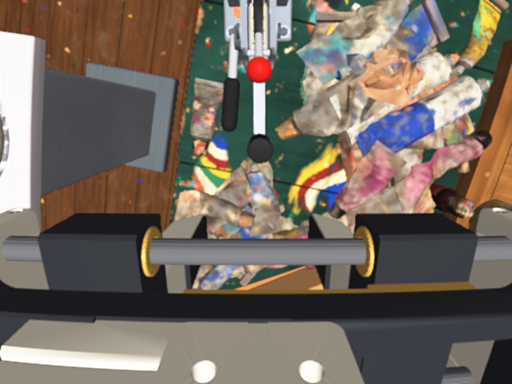

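The wrist view has the knob at (259,69), so the pawl is back, and the grip's top at (260,148).

Run:
```python
from h import *
o=get_obs(); G=plane('wrist',(260,148),177,o); K=np.array([482,147.5,166]); d=(K-G)[:2]
print(G,np.degrees(np.arctan2(d[1],d[0])),np.linalg.norm(d))
on=K[:2]+75*U; print('new origin',on)
plan([(G[0],G[1],264,101.7),(G[0],G[1],142,101.7)])
```

```text
[496.2040478   84.54607663 177.        ] 102.7145228839033 64.53643498766394
new origin [466.79095285 220.9417108 ]
wp end [497.2  85.9 264.1] 101.6 2
wp end [497.2  85.9 141.6] 101.6 7
dp [[1.0, 0.1, 0.0], [0.6, 0.1, 0.0], [-0.0, -0.0, 1.0], [-0.0, -0.0, 1.0], [-0.0, -0.0, 1.0]] tw [-0.0, -0.0, -0.0, -0.0, -0.0]
dp [[-0.0, -0.0, 1.0], [-0.0, -0.0, 0.9]] tw [-0.0, -0.0]
```

>>> {"name": "arm_command", "arguments": {
  "gripper": [60, 60, 60, 60, 60],
  "dp": [
    [1.0, 0.1, 0.0],
    [0.6, 0.1, 0.0],
    [0, 0, 1.0],
    [0, 0, 1.0],
    [0, 0, 1.0]
  ],
  "twist": [0, 0, 0, 0, 0]
}}

```text
time: 9.68
tool_pos: [497.1, 87.5, 188.5]
tcp_rot: [3.141, 0.0, 1.777]
contact_force: [0.0, -0.5, -1.1]
grip_width: 60.2
finger_force: 0.0
```

>>> {"name": "arm_command", "arguments": {
  "gripper": [60, 60, 60, 10, 10],
  "dp": [
    [0, 0, 1.0],
    [0, 0, 0.9],
    [0, 0, 0],
    [0, 0, 0],
    [0, 0, 0]
  ],
  "twist": [0, 0, 0, 0, 0]
}}

```text
time: 10.3
tool_pos: [497.9, 86.8, 142.8]
tcp_rot: [3.14, 0.0, 1.776]
contact_force: [-0.0, 0.5, -1.0]
grip_width: 44.5
finger_force: 0.0
```

>>> {"name": "arm_command", "arguments": {
  "gripper": [10, 10, 10, 10, 10],
  "dp": [
    [0, 0, 0],
    [0, 0, 0],
    [0, 0, 0],
    [0, 0, 0],
    [-0.2, 0, 0]
  ],
  "twist": [0, 0, 0, 0, 0]
}}

```text
time: 10.92
tool_pos: [495.0, 81.9, 141.7]
tcp_rot: [-3.135, -0.001, 1.776]
contact_force: [-11.8, 0.9, 9.4]
grip_width: 18.4
finger_force: 30.0
```

>>> {"name": "arm_command", "arguments": {
  "gripper": [10, 10, 10, 10, 10],
  "dp": [
    [-0.4, -0.1, 0],
    [-0.7, 0, 0],
    [-0.8, 0, 0],
    [-0.8, 0, 0],
    [-0.6, 0, 0]
  ],
  "twist": [0, 0, 0, 0, 0]
}}

```text
time: 11.55
tool_pos: [512.4, 1.1, 141.3]
tcp_rot: [-3.141, -0.002, 1.776]
contact_force: [0.2, -1.1, -0.6]
grip_width: 11.9
finger_force: 0.0
```

>>> {"name": "arm_command", "arguments": {
  "gripper": [10, 10, 10, 10, 10],
  "dp": [
    [-0.3, 0, 0],
    [-0.3, 0, 0],
    [-0.2, 0, 0],
    [0, 0, 0],
    [0, 0, 0]
  ],
  "twist": [0, 0, 0, 0, 0]
}}

```text
time: 12.18
tool_pos: [516.5, -19.0, 141.7]
tcp_rot: [-3.142, 0.0, 1.775]
contact_force: [0.1, 0.1, -0.3]
grip_width: 9.9
finger_force: 0.0
```

Run:
```python
from h import *
o=get_obs(); im=capture('wrist')[:,:,::-1].copy(); print(o['tool_pos'],o['tcp_rot'])
cv2.imwrite('pics/w4.png',im)
```

```text
[516.53790116 -19.03544199 141.72596091] [-3.14155724e+00  2.63763788e-05  1.77530478e+00]
```

View pics/w4.png

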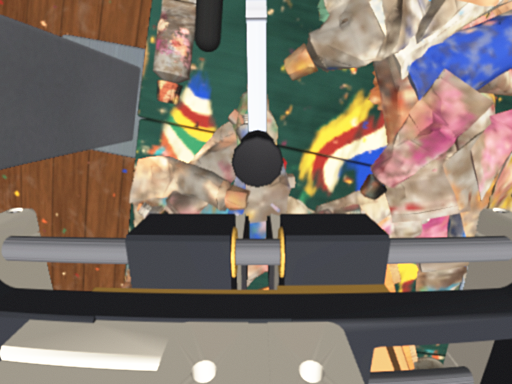

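The grip's top is at (257,160), ahead of the fingers. They slipped off it after pulling part of the way.

Run:
```python
from h import *
o=get_obs(); G=plane('wrist',(257.5,160),177,o); print(G, np.linalg.norm(G[:2]-[496.2,84.5]), np.linalg.norm(G[:2]-[482,147.5]))
d=G[:2]-o['tool_pos'][:2]; y=o['tcp_rot'][2]; print('tool dx,dy',d@[np.cos(y),np.sin(y)], d@[np.sin(y),-np.cos(y)])
t=capture('top')[:,:,::-1].copy(); cv2.imwrite('pics/top4.png',t)
h=cv2.cvtColor(t,cv2.COLOR_BGR2HSV); m=((h[...,0]<8)|(h[...,0]>172))&(h[...,1]>130)&(h[...,2]>80); k=np.zeros_like(m); k[195:222,205:250]=1
c,st=blob(t,m&k); print(c,st)
```

```text
[508.33538447  28.0334967  177.        ] 57.75580967381761 122.33477790774285
tool dx,dy 47.67139037773916 1.515183696554115
[236.66666667 209.27272727] [234 206   6   7  33]
```

>>> {"name": "arm_command", "arguments": {
  "gripper": [60, 60, 60, 60, 60],
  "dp": [
    [0, 0, 0],
    [0, 0, 0],
    [0.2, 0, 0],
    [0.8, 0, 0],
    [0.9, 0, 0]
  ],
  "twist": [0, 0, 0, 0, 0]
}}

```text
time: 12.9
tool_pos: [506.5, 28.7, 141.7]
tcp_rot: [-3.141, -0.0, 1.775]
contact_force: [1.0, 0.8, 0.1]
grip_width: 55.2
finger_force: 0.0
```

>>> {"name": "arm_command", "arguments": {
  "gripper": [60, 10, 10, 10, 10],
  "dp": [
    [0, 0, 0],
    [0, 0, 0],
    [0, 0, 0],
    [0, 0, 0],
    [0, 0, 0]
  ],
  "twist": [0, 0, 0, 0, 0]
}}

```text
time: 13.52
tool_pos: [507.0, 27.0, 141.7]
tcp_rot: [-3.142, 0.0, 1.775]
contact_force: [0.8, -0.6, -1.0]
grip_width: 24.6
finger_force: 0.0
```

>>> {"name": "arm_command", "arguments": {
  "gripper": [10, 10, 10, 10, 10],
  "dp": [
    [0, 0, 0],
    [-0.1, 0, 0],
    [-0.1, 0, 0],
    [-0.1, 0, 0],
    [-0.1, 0, 0]
  ],
  "twist": [0, 0, 0, 0, 0]
}}

```text
time: 14.15
tool_pos: [507.2, 25.0, 141.3]
tcp_rot: [-3.141, -0.013, 1.775]
contact_force: [-3.6, 37.4, 2.6]
grip_width: 18.1
finger_force: 30.0
```

The rod now resists 37 N with the pawl back, so it is probably at its stop. I'll release it, rise, and check that the plunger is behind the cartridge on the way over.

>>> {"name": "arm_command", "arguments": {
  "gripper": [10, 10, 60, 60, 60],
  "dp": [
    [0.2, 0, 0],
    [0, 0, 0],
    [0, 0, 0],
    [0, 0, 0],
    [0, 0, 0]
  ],
  "twist": [0, 0, 0, 0, 0]
}}

```text
time: 14.78
tool_pos: [508.1, 22.1, 141.7]
tcp_rot: [3.141, 0.0, 1.775]
contact_force: [0.3, 0.5, 0.4]
grip_width: 43.7
finger_force: 0.0
```

>>> {"name": "arm_command", "arguments": {
  "gripper": [60, 60, 60, 60, 60],
  "dp": [
    [0, 0, -1],
    [0, 0, -1],
    [0, 0, -1],
    [0, 0, -1],
    [1, 0, -1]
  ],
  "twist": [0, 0, 0, 0, 0]
}}

```text
time: 15.4
tool_pos: [503.2, 45.9, 267.5]
tcp_rot: [3.141, 0.001, 1.773]
contact_force: [-0.1, 0.3, -0.0]
grip_width: 60.0
finger_force: 0.0
```

>>> {"name": "arm_command", "arguments": {
  "gripper": [75, 75, 75, 75, 75],
  "dp": [
    [1, 0, 0],
    [1, 0, 0],
    [1, 0, 0],
    [1, 0, 0],
    [1, 0, 0]
  ],
  "twist": [0, 0, 0, 0, 0]
}}

```text
time: 16.02
tool_pos: [477.4, 169.8, 266.7]
tcp_rot: [3.141, 0.0, 1.775]
contact_force: [0.1, 0.5, 0.9]
grip_width: 74.5
finger_force: 0.0
```

>>> {"name": "arm_command", "arguments": {
  "gripper": [75, 75, 75, 75, 75],
  "dp": [
    [0.7, 0, 0],
    [0, 0, 0],
    [0, 0, 0],
    [0, 0, 0],
    [0, 0, 0]
  ],
  "twist": [0, 0, 0, 0, 0]
}}

```text
time: 16.65
tool_pos: [474.2, 185.9, 266.7]
tcp_rot: [-3.142, 0.0, 1.774]
contact_force: [-0.9, -0.6, 0.9]
grip_width: 74.7
finger_force: 0.0
```

Run:
```python
from h import *
import h; h.O=np.array([466.8,220.9])
o=get_obs(); im=capture('wrist')[:,:,::-1].copy(); print(o['tool_pos'],o['tcp_rot'])
for x,z in [(-197,177),(-75,166),(-60,147),(0,147),(0,120),(21,123),(21,105),(81,130),(141,130)]: print(x,z,proj('wrist',h.press(x,0,z),o).round())
np.save('w5.npy',im)
hv=cv2.cvtColor(im,cv2.COLOR_BGR2HSV); m=((hv[...,0]<8)|(hv[...,0]>172))&(hv[...,1]>130)&(hv[...,2]>80); m[:, :200]=0;m[:,320:]=0;m[:60]=0
c,st=blob(im,m); print('knob',c,st,plane('wrist',c,166,o))
cr=im[0:230,150:370]; cv2.imwrite('pics/w5.png',cv2.resize(cr,None,fx=2.6,fy=2.6,interpolation=cv2.INTER_CUBIC))
```

```text
[474.15042008 185.91420522 266.68414671] [-3.14156910e+00  1.91269347e-04  1.77437298e+00]
-197 177 [256. 338.]
-75 166 [256. 227.]
-60 147 [256. 206.]
0 147 [256. 147.]
0 120 [256. 144.]
21 123 [256. 124.]
21 105 [256. 124.]
81 130 [256.  62.]
141 130 [255.  -5.]
knob [255.88778055 227.85286783] [245 218  23  21 401] [482.37740538 146.66857315 166.        ]
```

View pics/w5.png

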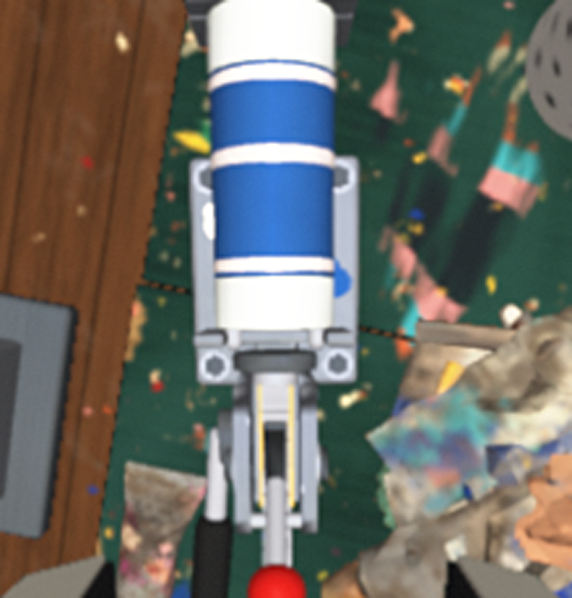

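The dark plunger disc at crop (277,365) now stands fully behind the cartridge's rear edge, at row 328. The rod is therefore at its stop and the knob is still back, so I can pick up the cartridge.

Run:
```python
from h import *
plan([(450.0,300.0,266.7,101.7),(450.0,300.0,88,101.7)])
```

```text
wp end [450.4 301.1 266.7] 101.7 5
wp end [450.4 301.1  89.2] 101.7 13
dp [[1.0, -0.0, -0.0], [1.0, -0.0, -0.0], [1.0, -0.0, -0.0], [1.0, -0.0, -0.0], [0.7, -0.0, -0.0]] tw [-0.0, -0.0, -0.0, -0.0, -0.0]
dp [[-0.0, -0.0, 1.0], [-0.0, -0.0, 1.0], [-0.0, -0.0, 1.0], [-0.0, -0.0, 1.0], [-0.0, -0.0, 1.0]] tw [-0.0, -0.0, -0.0, -0.0, -0.0]
dp [[-0.0, -0.0, 1.0], [-0.0, -0.0, 1.0], [-0.0, -0.0, 0.1]] tw [-0.0, -0.0, -0.0]
```

>>> {"name": "arm_command", "arguments": {
  "gripper": [75, 75, 75, 75, 75],
  "dp": [
    [1, 0, 0],
    [1, 0, 0],
    [1, 0, 0],
    [1, 0, 0],
    [0.7, 0, 0]
  ],
  "twist": [0, 0, 0, 0, 0]
}}

```text
time: 17.32
tool_pos: [449.9, 302.3, 266.6]
tcp_rot: [-3.142, 0.0, 1.776]
contact_force: [0.4, -0.1, 0.5]
grip_width: 74.9
finger_force: 0.0
```

>>> {"name": "arm_command", "arguments": {
  "gripper": [75, 75, 75, 75, 75],
  "dp": [
    [0, 0, 0],
    [0, 0, 1],
    [0, 0, 1],
    [0, 0, 1],
    [0, 0, 1]
  ],
  "twist": [0, 0, 0, 0, 0]
}}

```text
time: 17.95
tool_pos: [450.5, 300.5, 166.0]
tcp_rot: [3.141, 0.0, 1.774]
contact_force: [0.2, -0.3, -0.1]
grip_width: 74.9
finger_force: 0.0
```

>>> {"name": "arm_command", "arguments": {
  "gripper": [75, 75, 75, 75, 75],
  "dp": [
    [0, 0, 1],
    [0, 0, 0.9],
    [0, 0, 0.7],
    [0, 0, 0.5],
    [0, 0, 0]
  ],
  "twist": [0, 0, 0, 0, 0]
}}

```text
time: 18.58
tool_pos: [449.9, 300.8, 88.5]
tcp_rot: [-3.14, 0.001, 1.775]
contact_force: [0.2, -0.4, 0.0]
grip_width: 74.8
finger_force: 0.0
```

>>> {"name": "arm_command", "arguments": {
  "gripper": [40, 40, 40, 40, 40],
  "dp": [
    [0, 0, 0],
    [0, 0, 0],
    [0, 0, 0],
    [0, 0, 0],
    [0, 0, 0]
  ],
  "twist": [0, 0, 0, 0, 0]
}}

```text
time: 19.2
tool_pos: [447.4, 301.0, 89.3]
tcp_rot: [-3.136, 0.001, 1.776]
contact_force: [-9.1, -1.5, 6.1]
grip_width: 49.5
finger_force: 30.0
```

>>> {"name": "arm_command", "arguments": {
  "gripper": [40, 40, 40, 40, 40],
  "dp": [
    [0, -0.1, 0],
    [0, 0, -0.3],
    [0, 0, -0.5],
    [0, 0, -0.7],
    [0, 0, -0.9]
  ],
  "twist": [0, 0, 0, 0, 0]
}}

```text
time: 19.82
tool_pos: [447.9, 301.0, 150.4]
tcp_rot: [3.141, -0.0, 1.775]
contact_force: [0.0, -0.7, -0.7]
grip_width: 49.8
finger_force: 30.0
```

>>> {"name": "arm_command", "arguments": {
  "gripper": [40, 40, 40, 40, 40],
  "dp": [
    [0, 0, -0.9],
    [0, 0, -0.9],
    [0, 0, -0.9],
    [0, 0, -0.3],
    [0, 0, 0]
  ],
  "twist": [0, 0, 0, 0, 0]
}}

```text
time: 20.45
tool_pos: [447.8, 301.1, 224.6]
tcp_rot: [3.141, -0.0, 1.775]
contact_force: [-0.2, 0.4, -1.5]
grip_width: 49.7
finger_force: 30.0
```

Run:
```python
from h import *
t=cv2.imread('pics/top0.png'); h=cv2.cvtColor(t,cv2.COLOR_BGR2HSV)
m=(h[...,0]<14)&(h[...,1]>120)&(h[...,2]>150); k=np.zeros_like(m); k[140:190,335:390]=1; m&=k.astype(bool)
v,u=np.nonzero(m); c=(u.mean(),v.mean()); P=plane('top',c,62)[:2]
a=np.radians(35.5); ux=np.array([np.cos(a),np.sin(a)]); uy=np.array([-ux[1],ux[0]]); S=np.array([588.4,-193.8])
print(c,len(u),P,'old in space: y',(P-S)@uy,'x',(P-S)@ux)
plan([(500,150,216,85),(588.4,-193.8,216,35.5)])
```

```text
(np.float64(361.31067961165047), np.float64(164.64077669902912)) 206 [ 639.04397335 -258.26463954] old in space: y -81.89076844863555 x 3.795237893235674
wp end [500.9 149.3 217.1] 85.2 7
wp end [ 588.5 -194.8  217.1] 35.7 19
dp [[-1.0, 0.1, 0.1], [-1.0, 0.2, 0.0], [-1.0, 0.2, 0.1], [-1.0, 0.3, 0.0], [-1.0, 0.3, 0.1]] tw [0.5, 0.5, 0.5, 0.6, 0.6]
dp [[-1.0, 0.4, 0.0], [-0.2, 0.1, 0.0], [-1.0, 0.3, 0.0], [-1.0, 0.4, 0.0], [-1.0, 0.5, 0.0]] tw [0.5, 0.1, 0.7, 0.8, 0.8]
dp [[-1.0, 0.6, 0.0], [-1.0, 0.7, 0.0], [-1.0, 0.8, 0.0], [-1.0, 1.0, 0.0], [-0.9, 1.0, 0.0]] tw [0.8, 0.9, 0.9, 1.0, 0.9]
dp [[-0.7, 1.0, 0.0], [-0.6, 1.0, 0.0], [-0.6, 1.0, 0.0], [-0.4, 0.9, 0.0]] tw [0.9, 0.8, 0.8, 0.6]
```

>>> {"name": "arm_command", "arguments": {
  "gripper": [40, 40, 40, 40, 40],
  "dp": [
    [-1.0, 0.1, 0.1],
    [-1.0, 0.2, 0.0],
    [-1.0, 0.2, 0.1],
    [-1.0, 0.3, 0.0],
    [-1.0, 0.3, 0.1]
  ],
  "twist": [0.5, 0.5, 0.5, 0.6, 0.6]
}}

```text
time: 21.08
tool_pos: [489.2, 178.8, 215.6]
tcp_rot: [-3.14, 0.0, 1.538]
contact_force: [-0.4, -0.0, -0.6]
grip_width: 49.8
finger_force: 30.0
```

>>> {"name": "arm_command", "arguments": {
  "gripper": [40, 40, 40, 40, 40],
  "dp": [
    [-1.0, 0.4, 0.0],
    [-0.2, 0.1, 0.0],
    [-1.0, 0.3, 0.0],
    [-1.0, 0.4, 0.0],
    [-1.0, 0.5, 0.0]
  ],
  "twist": [0.5, 0.1, 0.7, 0.8, 0.8]
}}

```text
time: 21.7
tool_pos: [519.0, 70.5, 216.1]
tcp_rot: [-3.14, 0.0, 1.286]
contact_force: [0.0, -1.0, -1.1]
grip_width: 49.9
finger_force: 30.0
```

>>> {"name": "arm_command", "arguments": {
  "gripper": [40, 40, 40, 40, 40],
  "dp": [
    [-1.0, 0.6, 0.0],
    [-1.0, 0.7, 0.0],
    [-1.0, 0.8, 0.0],
    [-1.0, 1.0, 0.0],
    [-0.9, 1.0, 0.0]
  ],
  "twist": [0.8, 0.9, 0.9, 1.0, 0.9]
}}

```text
time: 22.32
tool_pos: [559.7, -85.3, 216.0]
tcp_rot: [-3.14, 0.0, 0.892]
contact_force: [-0.1, 0.4, 0.4]
grip_width: 50.4
finger_force: 30.0
```

>>> {"name": "arm_command", "arguments": {
  "gripper": [40, 40, 40, 40, 40],
  "dp": [
    [-0.7, 1.0, 0.0],
    [-0.6, 1.0, 0.0],
    [-0.6, 1.0, 0.0],
    [-0.4, 0.9, 0.0],
    [0, 0, 0]
  ],
  "twist": [0.9, 0.8, 0.8, 0.6, 0]
}}

```text
time: 22.95
tool_pos: [588.3, -195.4, 215.5]
tcp_rot: [-3.14, 0.001, 0.622]
contact_force: [-0.2, -0.1, -1.1]
grip_width: 49.9
finger_force: 30.0
```

Run:
```python
from h import *
o=get_obs(); print(o['tool_pos'],o['tcp_rot'],o['grip_width'])
im=capture('wrist')[:,:,::-1].copy(); cv2.imwrite('pics/w6.png',im)
hv=cv2.cvtColor(im,cv2.COLOR_BGR2HSV); m=(hv[...,0]<14)&(hv[...,1]>120)&(hv[...,2]>120)
a=np.radians(35.5); ux=np.array([np.cos(a),np.sin(a)]); uy=np.array([-ux[1],ux[0]]); S=np.array([588.4,-193.8])
p=proj('wrist',[639,-258,62],o); print('pred',p)
k=np.zeros_like(m); u,v=p.astype(int); k[max(0,v-60):v+60,max(0,u-60):u+60]=1; m&=k
c,st=blob(im,m); P=plane('wrist',c,62,o)[:2]; print(c,st,P,(P-S)@uy,(P-S)@ux)
plan([(588.4,-193.8,31.5,35.5)])
```

```text
[ 588.29018626 -195.40192148  215.54732268] [-3.14029373e+00  6.58429014e-04  6.22370668e-01] 49.949153197119195
pred [328.69251074 173.34681384]
[330.75294118 184.29176471] [ 309  167   45   34 1275] [ 630.60254249 -267.86929433] -84.80810310892109 -8.654513390622085
wp end [ 588.1 -194.3   30.7] 35.7 8
dp [[0.0, -0.0, 1.0], [0.0, -0.0, 1.0], [0.0, -0.0, 1.0], [0.0, -0.0, 1.0], [0.0, -0.0, 1.0]] tw [0.0, 0.0, 0.0, 0.0, 0.0]
dp [[0.0, -0.0, 1.0], [0.0, -0.0, 1.0], [0.0, -0.0, 0.4]] tw [0.0, 0.0, 0.0]
```

>>> {"name": "arm_command", "arguments": {
  "gripper": [40, 40, 40, 40, 40],
  "dp": [
    [0, -0.1, 1],
    [0, 0, 1],
    [0, 0, 1],
    [0, 0, 1],
    [0, 0, 1]
  ],
  "twist": [0, 0, 0, 0, 0]
}}

```text
time: 23.62
tool_pos: [586.7, -190.9, 90.9]
tcp_rot: [-3.141, -0.0, 0.626]
contact_force: [1.1, -0.7, -0.7]
grip_width: 49.6
finger_force: 30.0
```

>>> {"name": "arm_command", "arguments": {
  "gripper": [40, 40, 40, 40, 40],
  "dp": [
    [0, 0, 0.9],
    [0, 0, 0.7],
    [0, 0, 0.4],
    [0, 0, 0.2],
    [0, 0, 0]
  ],
  "twist": [0, 0, 0, 0, 0]
}}

```text
time: 24.25
tool_pos: [587.0, -192.8, 36.9]
tcp_rot: [3.141, -0.0, 0.623]
contact_force: [-0.3, 0.2, -0.6]
grip_width: 49.8
finger_force: 30.0
```

>>> {"name": "arm_command", "arguments": {
  "gripper": [40, 40, 40, 40, 40],
  "dp": [
    [0, 0, 0.1],
    [0, 0, 0.1],
    [0, 0, 0.1],
    [0, 0, 0],
    [0, 0, 0]
  ],
  "twist": [0, 0, 0, 0, 0]
}}

```text
time: 24.88
tool_pos: [587.0, -192.9, 30.1]
tcp_rot: [3.141, -0.0, 0.623]
contact_force: [-1.7, 0.6, 5.2]
grip_width: 49.9
finger_force: 30.0
```

Contact at about 5 N, so the cartridge is on the floor. I open just enough and retreat straight up.

>>> {"name": "arm_command", "arguments": {
  "gripper": [53, 57, 58, 58, 58],
  "dp": [
    [0, 0, 0],
    [0, 0, 0],
    [0, 0, 0],
    [0, 0, 0],
    [0, 0, -0.2]
  ],
  "twist": [0, 0, 0, 0, 0]
}}

```text
time: 25.5
tool_pos: [586.5, -192.7, 34.0]
tcp_rot: [-3.141, 0.001, 0.623]
contact_force: [-0.4, 0.5, 0.2]
grip_width: 57.8
finger_force: 0.0
```

>>> {"name": "arm_command", "arguments": {
  "gripper": [58, 58, 58, 58, 58],
  "dp": [
    [0, 0, -0.5],
    [0, 0, -1],
    [0, 0, -1],
    [0, 0, -1],
    [0, 0, -1]
  ],
  "twist": [0, 0, 0, 0, 0]
}}

```text
time: 26.12
tool_pos: [587.0, -192.8, 148.7]
tcp_rot: [3.14, -0.001, 0.623]
contact_force: [0.4, -0.9, 0.5]
grip_width: 58.2
finger_force: 0.0
```

>>> {"name": "arm_command", "arguments": {
  "gripper": [58, 58, 58, 58, 58],
  "dp": [
    [0, 0, -1],
    [0, 0, -1],
    [-0.5, 0, -1],
    [-1, 0, 0],
    [-1, 0, 0]
  ],
  "twist": [0, 0, 0, 0, 0]
}}

```text
time: 26.75
tool_pos: [535.7, -229.6, 223.2]
tcp_rot: [3.14, -0.001, 0.624]
contact_force: [-0.1, -0.4, -0.2]
grip_width: 57.8
finger_force: 0.0
```

Run:
```python
from h import *
o=get_obs(); im=capture('wrist')[:,:,::-1].copy(); cv2.imwrite('pics/w7.png',im)
hv=cv2.cvtColor(im,cv2.COLOR_BGR2HSV); m=(abs(hv[...,0].astype(int)-108)<14)&(hv[...,1]>110)&(hv[...,2]>60)
k=np.zeros_like(m); u,v=proj('wrist',[587,-193,65],o).astype(int); k[max(0,v-60):v+60,max(0,u-60):u+60]=1
m=cv2.morphologyEx((m&k).astype(np.uint8),cv2.MORPH_CLOSE,np.ones((15,15)))
c,st=blob(im,m); print(c,st,plane('wrist',c,65,o))
t=capture('top')[:,:,::-1].copy()
h=cv2.cvtColor(t,cv2.COLOR_BGR2HSV); m=((h[...,0]<8)|(h[...,0]>172))&(h[...,1]>130)&(h[...,2]>80); k=np.zeros_like(m); k[195:222,205:250]=1
print('knob',blob(t,m&k)[0]); u,v=proj('top',[507,27,177]).astype(int); g=t[v-8:v+9,u-8:u+9].max(2)<60; yy,xx=np.nonzero(g); print('grip px pred',u,v,'dark',xx.mean()+u-8,yy.mean()+v-8,len(xx))
print(o['time'],o['tool_pos'])
```

```text
[257.4905892  120.97585925] [ 237   92   42   66 2444] [ 586.54684661 -194.71055691   65.        ]
knob [236.57142857 209.11428571]
grip px pred 277 199 dark 276.2857142857143 204.42857142857142 7
26.75 [ 535.6599003  -229.56958686  223.20992237]
```

```bash
python3 -c "
from plant import *
print(close_job())"
```

```text
the job is handed in; nothing more can be done
None
```

The job is handed in at about 27 s: pawl thrown back, rod pulled out against its stop, and the cartridge laid gently at about 5 N contact on the carton floor beside the old one; I kept clear of the mug, tub and paint tube but did not re-measure them, and no verdict was returned.

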